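# Shut down the charging dock and unclip both battery packs

## Robot

A 6-joint arm with a two-finger parallel gripper is mounted at the origin on a cart in front of the work surface, level with it; the furniture and walls round the work are solid. World frame = base frame: x ahead of the robot, y to its left, z up, the work surface at z = 0. Lengths are in m, angles in rad, forces in N, time in s.
With the tool pointing down it reaches from about 0.3 to 0.875 m from the base axis. Payload 6.4 kg.
Tool frame: the origin (TCP) lies midway between the tips of the shut fingers; the grasp point (between the pads) lies 19 mm behind it; z points along the fingers, y is the line along which they close (so a half turn about z gives the same grasp; the last joint's range is limited). The gripper opens to 85 mm and grips with 20 to 120 N. Pads are 22 mm wide; open, the fingers measure 114 mm over their backs; the gripper's body (76 mm by 85 mm) begins 54 mm behind the grasp point. The pads swing forward as they close: fully open they stand 13 mm farther back than shut.
Start: joints at [0.918, 0.181, 1.607, -0, 1.354, -0.206], TCP at [0.248, 0.519, 0.231] pointing down, gripper open.
Joint ranges: [-2.99, 2.99], [-0.89, 2.07], [0.3, 2.58], [-1.14, 4.28], [0, 2.63], [-3.12, 3.12]. Speed limits (rad/s): [2.57, 2.57, 3.01, 3.14, 3.14, 3.14].

## Interface

Orientations are given as a unit quaternion [w, x, y, z].
In Python, from bench import ctrl gives the robot as it stands.
- The arm moves only by the tool send_rows, never from a script. Its argument "motion" is a list of rows, each a list of 7 numbers: the turn, a rotation vector about the tool's x, y, z in degrees, then the shift along the tool's x, y, z in mm, then the closure, from -1 (fully open) to 1 (shut). In form: [[rx, ry, rz, tx, ty, tz, grip], ...]. A call has exactly 10 rows; each row shifts and turns the commanded pose from where the row before left it, along the tool's axes as they then stand; what a row does not reach is not made up. A row lasts 1/10 s, in which the tool goes at most 50 mm and 8.59 degrees, less where a joint would pass 70% of its speed; a pose out of reach is approached as far as the arm can. A call is refused whole if a number of a shift passes 50 or a number of a turn 8.59, either way. A call with a gripper value outside its range is refused whole. The fingers move at their own pace and stop on an object; the grip force is fixed at half the most. Time passes only in rows, so rows that do not move let the fingers close, or fill a call up. It gives the time, the measured TCP pose, the force, the opening and the grip force at its end, in the units of the state.
- ctrl.get_obs(): the state, without advancing time (a new reading comes with each control period).
- ctrl.camera(name): name is "side" or "top"; returns a dict with "color" (400x640x3 uint8, red, green, blue), "z_map" (400x640 float32, m along the optical axis (not along the pixel's ray), 0 where there is no reading), "mtx" (3x3 intrinsics, pixels), "k1" (the pictures are not rectified: a ray, as slopes to the right and down, at radius r is drawn at 1 + k1 r^2 times it, then the intrinsics apply), "extrinsics" (4x4, takes a point from camera to world coordinates). Camera axes: x right, y down, z forward; pixel columns grow to the right and rows downward; lengths in m; the calibration is good to about 2 mm. A picture is of the moment at which its call begins.
- ctrl.hand_in(): hands the job in; it is judged then, once.
The state is a dict: "time_s": time; "q": joint angles; "dq": joint speeds; "joint_efforts": joint torques, N m; "eef_pos": TCP position; "eef_rot": TCP orientation; "wrist_force": force on the tool from outside, world axes, zero at the start; "torque": the same for the moment, N m; "opening": opening from 0.0 (shut) to 1.0 (fully open); "grasp_force": force on a finger pad.
Only numpy, scipy, OpenCV 4.12 (cv2) and the standard library are available. Lean on these libraries where they do the work, as an engineer would, in place of code of your own. Each camera call takes 0.05 s, during which the arm holds its last target. There are 200 camera calls.

## Task

The battery packs are charged. First switch the charging dock off by flipping its toggle over to the other side, then pull the blue and the orange pack straight out of their snap-in bays and lay both flat in the empty black pen tray, side by side or end to end, setting them down gently rather than dropping them. Leave the mug, computer mouse, tape dispenser and highlighter where they are.

Things in the scene. Friction and masses are not known exactly. Their poses are not given: they have to be found in the camera images.
- dock: White charging dock fixed to the desk: housing 52 mm deep (x 0 to 52), 182 mm wide (y -91 to 91), 46 mm high. Origin on the table at the foot of the middle of its front face; x points from the front face into the housing, z up. It takes a straight pull of about 11 N along the dock's -x to free a pack: the noses let go within 6 mm, then it slides; after 36 mm it is clear of the bay.
- left_bay (a point): Centre of the mouth of the bay at dock y = +55 mm, 24 mm up, dock's axes. Bay 43 wide, 29.5 high, 38 mm deep, floor 10 mm above the table; a pack sits 36 mm deep, and 54 mm of it stick out over a grey fixed tongue, 22 mm wide and 10 mm high, running 52 mm out from the face; nothing else beside it. Sprung noses in the bay's side walls snap into notches in the pack's sides.
- right_bay (a point): The same for the other bay, at dock y = -55 mm.
- toggle (a joint): Over-centre toggle on the middle of the dock's top: metal bat 40 mm long, 8 to 11 mm thick, pivoting about the dock's x axis at dock x = 28, y = 0, z = 50 mm. 0 rad = on (leans 0.5 rad to dock +y), 0.5 = upright, 1.0 = off (leans 0.5 rad to dock -y). A spring holds it at either end (about 2 N at the tip to move it) and snaps it over once past upright.
- toggle_tip (a point): Point near the tip of the toggle bat, 38 mm from its pivot.
- blue_pack_center (a point): Centre of the blue battery pack, 90 x 40 x 28 mm (x, y, z), 0.22 kg. Its x axis points to the black notched tail, which sits in the dock (at the start parallel to the dock's x, centre at dock x = -9, z = 24 mm, in either bay); the coloured ribbed end sticks out. Side notches at x = 20 to 34 mm; ahead of them plain parallel sides 40 mm apart.
- orange_pack_center (a point): Centre of the orange battery pack, the same in all but colour as the blue one.
- pen_tray: Empty black open tray, loose, 0.4 kg, 106 mm (x) by 214 mm (y), 20 mm high, walls and floor 3 mm thick; inside 100 x 208 mm. Origin at the centre of its underside on the table, z up. It lies with its long side roughly pointing away from the robot.
- mug: Bystander: white spotted mug, 92 x 127 x 93 mm, loose; origin under its centre.
- mouse: Bystander: black computer mouse, 108 x 56 x 37 mm, loose; origin under its centre.
- tape_dispenser: Bystander: blue tape dispenser, 58 x 156 x 60 mm, loose; origin under its centre.
- highlighter: Bystander: orange highlighter pen, 20 x 112 x 16 mm, loose; origin under its centre.
Things that resemble listed ones, but are neither listed nor needed, are in the scene too. Of the things that look like the part that bears blue_pack_center, the larger one is meant.

How it is judged:
On the way, in this order (a step that is already met when the one before it is completed fails the run):
1. the toggle has been flipped off (value of joint toggle above 0.85 rad), for 0.2 s.
2. one pack has been pulled clear of the dock (((distance between blue_pack_center and left_bay above 0.048 m and distance between blue_pack_center and right_bay above 0.048 m) or (distance between orange_pack_center and left_bay above 0.048 m and distance between orange_pack_center and right_bay above 0.048 m))), for 0.1 s.
3. both packs have been pulled clear of the dock (distance between each of blue_pack_center, orange_pack_center and left_bay above 0.048 m and distance between each of blue_pack_center, orange_pack_center and right_bay above 0.048 m), for 0.1 s.
At the end, for the whole second after the job is handed in: The toggle is off (over 0.85 rad), and both packs lie inside the pen tray, flat (within 0.12 rad) on its floor (centre under 23 mm above the tray's underside), at rest and released (value of joint toggle above 0.85 rad and x of blue_pack_center in the frame of pen_tray between -0.05 and 0.05 m and y of blue_pack_center in the frame of pen_tray between -0.104 and 0.104 m and z of blue_pack_center in the frame of pen_tray between 0.01 and 0.023 m and angle between each of blue_pack_center, orange_pack_center's own z axis and vertical below 0.12 rad and linear speed of each of blue_pack, orange_pack below 0.02 m/s and x of orange_pack_center in the frame of pen_tray between -0.05 and 0.05 m and y of orange_pack_center in the frame of pen_tray between -0.104 and 0.104 m and z of orange_pack_center in the frame of pen_tray between 0.01 and 0.023 m and angle between pen_tray's own z axis and vertical below 0.05 rad); the robot touches nothing.
It fails at once if the blue pack is let go more than about 5 cm above the tray or table (height (world z) of blue_pack_center above 0.075 m and contact force between the fingers and blue_pack below 0.02 N).
It fails at once if the orange pack is let go more than about 5 cm above the tray or table (height (world z) of orange_pack_center above 0.075 m and contact force between the fingers and orange_pack below 0.02 N).
It fails at once if the mug, mouse, tape dispenser or highlighter is moved more than 3 cm or knocked over (distance of any of mug, mouse, tape_dispenser, highlighter from where it was at the start of the episode above 0.03 m or angle between any of mug, mouse, tape_dispenser, highlighter's own z axis and vertical above 0.5 rad).
It also fails if it takes over 72 s, if anything falls off the work surface, if the arm or the gripper's body presses on something with over 40 N, if the wrist force passes 120 N, or if a joint passes its speed limit or range.

## Working session

There is one attempt and no reset: what is moved stays moved. The work goes in short steps, Python scripts to look and compute and a tool call to move; the robot and the scene stay as the last step left them, time stands still between calls to the robot, and variables do not carry over. Pictures are saved under pics/ and viewed, at most 12 in all, crops included, and the job is handed in when it is done.

Besides the shell and the picture viewer there is one more tool, called by a JSON object that holds its "name" and its "arguments", one argument or row to a line. send_rows: Moves the arm, as the interface text tells. Its arguments: {"type":"object","properties":{"motion":{"type":"array","items":{"type":"array","items":{"type":"number"}}}},"required":["motion"]}

```bash
ls; mkdir -p pics; cat > h.py <<'E'
import numpy as np, cv2, pickle
from bench import ctrl
def shot(n):
    d=ctrl.camera(n); pickle.dump({k:np.array(v) for k,v in d.items()},open(n+'.pkl','wb')); return d
def load(n): return pickle.load(open(n+'.pkl','rb'))
def rays(d,uv):
    k=float(d['k1']); K=d['mtx']
    p=cv2.undistortPoints(np.array(uv,float).reshape(-1,1,2),K,np.array([k,0,0,0,0.]))[:,0]
    return np.c_[p,np.ones(len(p))]
def plane(d,uv,z):
    E=d['extrinsics']; r=rays(d,uv)@E[:3,:3].T; o=E[:3,3]
    return o+r*((z-o[2])/r[:,2])[:,None]
def depth(d,uv):
    uv=np.array(uv).reshape(-1,2); r=rays(d,uv); zz=d['z_map'][uv[:,1].astype(int),uv[:,0].astype(int)]
    return (r*zz[:,None])@d['extrinsics'][:3,:3].T+d['extrinsics'][:3,3]
E
python3 - <<'E'
from h import *
for n in('top','side'):
    d=shot(n); cv2.imwrite(f'pics/{n}0.png',d['color'][:,:,::-1]); print(n,d['mtx'],d['k1'],d['extrinsics'])
print(ctrl.get_obs())
E
```

```text
pics
top [[389.29167517   0.         327.76097347]
 [  0.         389.29167517 197.36207078]
 [  0.           0.           1.        ]] -0.022923921896938062 [[ 0.00985647 -0.98727779  0.15869911  0.29021957]
 [-0.99991205 -0.01113947 -0.00719693 -0.03283123]
 [ 0.0088732  -0.15861421 -0.98730076  1.58198687]
 [ 0.          0.          0.          1.        ]]
side [[396.57817679   0.         321.48656139]
 [  0.         396.57817679 196.84204344]
 [  0.           0.           1.        ]] 0.02218865634589654 [[-0.97322579 -0.14740128  0.17636446  0.33014965]
 [-0.22964347  0.65616807 -0.71882358  0.84413718]
 [-0.00976921 -0.74007859 -0.67244943  0.88913723]
 [ 0.          0.          0.          1.        ]]
{'time_s': 0.1, 'q': array([ 9.17695169e-01,  1.81471535e-01,  1.60788005e+00, -6.97721599e-06,
        1.35382508e+00, -2.06336162e-01]), 'dq': array([-0.00085199, -0.00222308, -0.0026584 , -0.00106523, -0.00041932,
        0.00086437]), 'joint_efforts': array([ 6.99022730e-04, -4.45876229e+01, -3.52241063e+01, -2.77851959e-04,
        4.12868714e-03, -6.15962790e-05]), 'eef_pos': array([0.24812917, 0.5181628 , 0.23048507]), 'eef_rot': array([-3.26864846e-04,  2.21528535e-01,  9.75153568e-01, -7.21417735e-04]), 'wrist_force': array([-0.35203305, -0.7050727 , -0.35174759]), 'torque': array([0.03572903, 0.03076658, 0.03847249]), 'grasp_force': 0.0, 'opening': 1.0012754894296172}
```

View pics/top0.png

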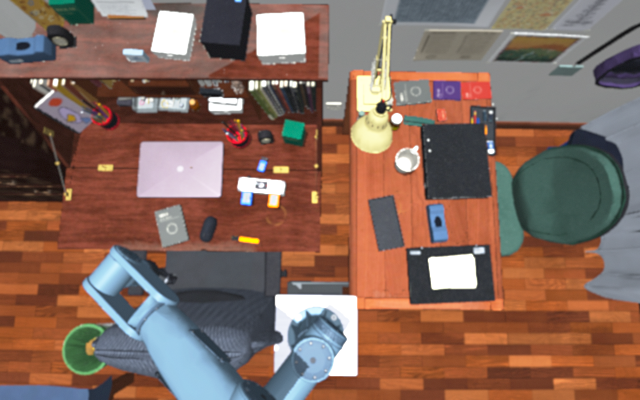

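View pics/side0.png

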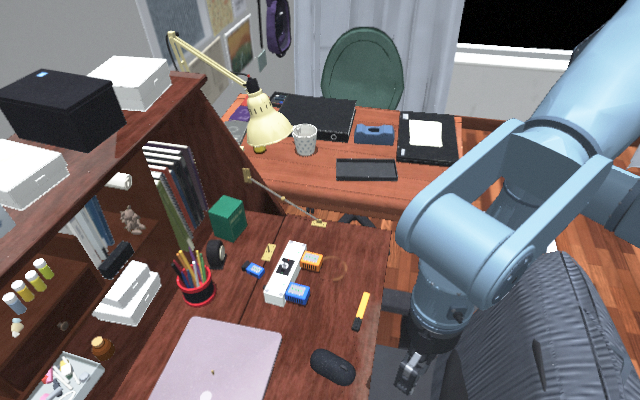

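The top view shows the white dock at (261,186), with the blue pack at (246,199) and the orange one at (273,201). A small blue decoy lies behind the dock at (262,165). The black tray is at (386,222) on the right-hand desk. Other possible mix-ups are the orange highlighter at (246,240), and the black folder at (456,160) and pad at (450,274), which resemble the tray. In the side view the blue pack is at (297,293), the decoy at (254,270), the orange pack at (311,261) and the tray at (366,170).

```bash
python3 - <<'E'
from h import *
t=load('top'); s=load('side')
a=cv2.resize(t['color'][150:220,225:305],None,fx=5,fy=5,interpolation=cv2.INTER_CUBIC)
b=cv2.resize(s['color'][235:315,235:335],None,fx=4,fy=4,interpolation=cv2.INTER_CUBIC)
im=np.zeros((350,800,3),np.uint8); im[:350,:400]=a; im[:320,400:]=b
cv2.imwrite('pics/crop.png',im[:,:,::-1])
hsv=cv2.cvtColor(t['color'],cv2.COLOR_RGB2HSV)
def comps(name,m,roi):
    x0,x1,y0,y1=roi; mm=np.zeros_like(m,np.uint8); mm[y0:y1,x0:x1]=m[y0:y1,x0:x1]
    n,l,st,c=cv2.connectedComponentsWithStats(mm)
    for i in range(1,n):
        if st[i,4]>25:
            cnt=cv2.findContours((l==i).astype(np.uint8),0,1)[0][0]; bx=cv2.boxPoints(cv2.minAreaRect(cnt))
            zs=depth(t,np.argwhere(l==i)[:,::-1])
            print(name,st[i],c[i].round(1),'median xyz',np.median(zs,0).round(3)); print(bx.round(1).tolist())
            for z in ((0.038,) if name!='white' and name!='tray' else (0.046,) if name=='white' else (0.02,)):
                print(plane(t,bx,z).round(4).tolist())
H,S,V=[hsv[:,:,i].astype(int) for i in range(3)]
comps('blue',(H>100)&(H<125)&(S>120)&(V>100),(235,290,150,215))
comps('orange',(H>8)&(H<25)&(S>170)&(V>180),(235,290,180,250))
comps('white',(S<40)&(V>170),(230,290,170,200))
comps('tray',(V<100)&(S<80),(365,408,190,255))
for p in [(340,300),(420,210),(370,260),(230,230),(150,220)]: print(p,depth(t,[p]).round(3))
E
```

```text
blue [257 160  10  13  45] [262.4 165.7] median xyz [0.673 0.224 0.014]
[[256.29998779296875, 170.10000610351562], [260.1000061035156, 158.6999969482422], [267.6000061035156, 161.1999969482422], [263.79998779296875, 172.60000610351562]]
[[0.6472, 0.2471, 0.038], [0.695, 0.2335, 0.038], [0.6849, 0.2026, 0.038], [0.6372, 0.2163, 0.038]]
blue [240 192  13  14  66] [246.6 199.8] median xyz [0.526 0.276 0.031]
[[239.5, 204.60000610351562], [240.8000030517578, 191.89999389648438], [252.8000030517578, 193.10000610351562], [251.5, 205.8000030517578]]
[[0.5053, 0.3087, 0.038], [0.5568, 0.3059, 0.038], [0.5524, 0.2575, 0.038], [0.501, 0.2605, 0.038]]
orange [267 195  13  13  49] [272.6 202.6] median xyz [0.514 0.185 0.026]
[[266.5, 206.89999389648438], [267.70001220703125, 194.89999389648438], [279.6000061035156, 196.10000610351562], [278.3999938964844, 208.0]]
[[0.4972, 0.2004, 0.038], [0.5458, 0.1973, 0.038], [0.5415, 0.1494, 0.038], [0.493, 0.1528, 0.038]]
orange [238 236  22   8  64] [248.2 239.4] median xyz [0.371 0.276 0.   ]
[[237.6999969482422, 241.5], [238.5, 235.10000610351562], [259
[... 548 characters left out ...]
median xyz [0.541 0.284 0.037]
[[243.0, 193.0], [249.0, 193.0], [249.0, 199.0], [243.0, 199.0]]
[[0.551, 0.2952, 0.046], [0.5512, 0.2712, 0.046], [0.5269, 0.2702, 0.046], [0.5267, 0.2941, 0.046]]
tray [369 196  35  51 627] [386.8 217.2] median xyz [ 0.479 -0.295  0.003]
[[368.20001220703125, 200.10000610351562], [392.29998779296875, 194.8000030517578], [403.29998779296875, 244.6999969482422], [379.1000061035156, 250.0]]
[[0.5321, -0.2086, 0.02], [0.555, -0.3072, 0.02], [0.3529, -0.3479, 0.02], [0.3311, -0.2511, 0.02]]
(340, 300) [[ 0.134 -0.097 -0.002]]
(420, 210) [[ 0.496 -0.424  0.   ]]
(370, 260) [[ 0.291 -0.216  0.002]]
(230, 230) [[0.406 0.35  0.002]]
(150, 220) [[ 0.443  0.682 -0.004]]
```

View pics/crop.png

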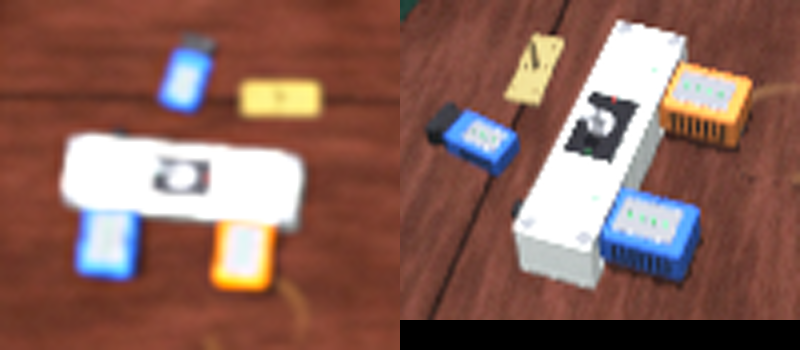

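The crop confirms the choice. The full-size blue pack is in the left bay and the orange one in the right; the smaller blue item lies loose behind the dock. The toggle is at the dock's middle. Next I refine the poses with depth from both views.

```bash
cat > fit.py <<'E'
from h import *
def cloud(d):
    v,u=np.mgrid[0:400,0:640]; uv=np.c_[u.ravel(),v.ravel()]; ok=d['z_map'].ravel()>0
    P=np.full((len(uv),3),np.nan); P[ok]=depth(d,uv[ok]); return P.reshape(400,640,3)
def rect(P):
    r=cv2.minAreaRect(P[:,:2].astype(np.float32)*1000); return np.round(r[0],1),np.round(r[1],1),round(r[2],2)
E
python3 - <<'E'
from fit import *
for n in('top','side'):
    d=load(n); P=cloud(d); hsv=cv2.cvtColor(d['color'],cv2.COLOR_RGB2HSV); H,S,V=[hsv[:,:,i].astype(int) for i in range(3)]
    x,y,z=P[...,0],P[...,1],P[...,2]
    R=(x>.45)&(x<.68)&(y>.08)&(y<.36)
    w=R&(S<60)&(V>150)&(abs(z-.046)<.006)&(x>.535)
    print(n,'dock top',w.sum(),rect(P[w]),np.median(z[w]), 'ends', y[w].min(),y[w].max())
    for nm,m in(('blue',(H>100)&(H<125)&(S>100)&(V>80)),('orange',(H>8)&(H<25)&(S>150)&(V>120))):
        q=R&(x<.56)&m; print(nm,q.sum(),rect(P[q]),np.percentile(z[q],[5,95]).round(3))
    q=R&(z>.06); print('toggle',q.sum(),P[q].round(3).tolist()[:30])
    T=(x>.3)&(x<.6)&(y<-.15)&(y>-.4)&(V<90)&(S<110)
    n_,l,st,c=cv2.connectedComponentsWithStats(T.astype(np.uint8)); i=1+st[1:,4].argmax(); q=l==i
    print('tray',q.sum(),rect(P[q]),np.percentile(z[q],[5,50,95]).round(3))
    # rim rays at z=.02
    cnt=cv2.findContours(q.astype(np.uint8),0,1)[0]; cnt=max(cnt,key=len)[:,0]
    print('tray rim',rect(plane(d,cnt,.02)))
    if n=='side':
        # dock top outline by ray at .046
        ww=(R&(S<60)&(V>200)&(z>.038)).astype(np.uint8); cnt=max(cv2.findContours(ww,0,1)[0],key=len)[:,0]; print('dock rays',rect(plane(d,cnt,.046)))
E
```

```text
top dock top 529 (array([572.5, 226.8]), array([182.2,  78.1]), 88.28) 0.045463610331226034 ends 0.13555073585990393 0.3175646197913984
blue 74 (array([532.3, 290.5]), array([54.3, 51.1]), 86.6) [-0.006  0.043]
orange 116 (array([500.8, 165.4]), array([82.3, 99.2]), 88.7) [-0.006  0.039]
toggle 15 [[0.59, 0.247, 0.08], [0.59, 0.243, 0.079], [0.585, 0.246, 0.083], [0.584, 0.241, 0.086], [0.586, 0.239, 0.077], [0.587, 0.236, 0.071], [0.588, 0.233, 0.07], [0.582, 0.247, 0.076], [0.582, 0.243, 0.079], [0.583, 0.24, 0.072], [0.583, 0.235, 0.075], [0.584, 0.232, 0.07], [0.585, 0.23, 0.061], [0.58, 0.233, 0.066], [0.58, 0.228, 0.069]]
tray 64 (array([ 320. , -379.7]), array([40.1, 38.9]), 3.11) [0.019 0.026 0.031]
tray rim (array([ 320.5, -381.7]), array([39.5, 40.2]), 0.48)
side dock top 938 (array([573.3, 229.7]), array([185.4,  69.1]), 85.96) 0.04438018822891199 ends 0.13553496907651763 0.3225344283291073
blue 261 (array([532.8, 289.4]), array([43.9, 54.1]), 87.21) [0.013 0.039]
orange 139 (array([523.4, 164.4]), array([70.2, 54.5]), 84.56) [0.01  0.037]
toggle 19 [[0.589, 0.246, 0.085], [0.586, 0.245, 0.085], [0.583, 0.246, 0.087], [0.582, 0.243, 0.083], [0.588, 0.248, 0.085], [0.585, 0.247, 0.084], [0.582, 0.25, 0.088], [0.58, 0.247, 0.085], [0.587, 0.252, 0.085], [0.585, 0.25, 0.083], [0.582, 0.249, 0.083], [0.579, 0.25, 0.085], [0.582, 0.237, 0.069], [0.585, 0.251, 0.081], [0.583, 0.248, 0.077], [0.581, 0.246, 0.075], [0.581, 0.24, 0.068], [0.58, 0.235, 0.061], [0.582, 0.238, 0.061]]
tray 503 (array([ 441. , -277.2]), array([211.5, 116. ]), 11.05) [-0.002  0.007  0.017]
tray rim (array([ 439.1, -260.1]), array([210.9, 119.2]), 12.5)
dock rays (array([580.2, 233. ]), array([186.6,  52. ]), 85.69)
```

{"name": "send_rows", "arguments": {
  "motion": [
    [0,0,-7.2,0,0,0,1],
    [0,0,-7.2,0,0,0,1],
    [0,0,-7.1,0,0,0,1],
    [0,0,0,-36,-21,0,1],
    [0,0,0,-36,-21,0,1],
    [0,0,0,-36,-21,0,1],
    [0,0,0,-36,-21,0,1],
    [0,0,0,-36,-21,0,1],
    [0,0,0,-36,-21,0,1],
    [0,0,0,-36,-21,0,1]
  ]
}}

```text
time_s: 1.1
eef_pos: [0.4903, 0.3527, 0.2308]
eef_rot: [-0.0, 0.036, 0.999, -0.0]
wrist_force: [0.1, 1.1, -0.4]
opening: -0.003
grasp_force: 0.0
```

```bash
cat >> h.py <<'E'
from scipy.spatial.transform import Rotation as Ro
def rot(o): w=o['eef_rot']; return Ro.from_quat([w[1],w[2],w[3],w[0]]).as_matrix()
A=-np.deg2rad(4.1); DC=np.array([[np.cos(A),-np.sin(A),0,.5545],[np.sin(A),np.cos(A),0,.232],[0,0,1,0],[0,0,0,1]])
def dock(p): return (DC@np.r_[np.array(p)/1000,1])[:3]
def rep():
    o=ctrl.get_obs(); R=rot(o); print('t',o['time_s'],'tcp',o['eef_pos'].round(4),'dock mm',((np.linalg.inv(DC)@np.r_[o['eef_pos'],1])[:3]*1000).round(1),'yangle',np.rad2deg(np.arctan2(R[1,1],R[0,1])).round(2),'F',o['wrist_force'].round(1),'open',round(o['opening'],3),'gf',round(o['grasp_force'],1),'q',o['q'].round(2)); return o
def to(p):
    o=ctrl.get_obs(); print('tool delta mm',((np.array(p)-o['eef_pos'])@rot(o)*1000).round(1))
E
python3 - <<'E'
from h import *
rep(); to(dock([28,60,72]))
E
```

```text
t 1.1 tcp [0.4903 0.3527 0.2308] dock mm [-72.7 115.8 230.8] yangle 85.9 F [ 0.1  1.1 -0.4] open -0.003 gf 0.0 q [ 0.43  0.25  1.53  0.    1.37 -1.07]
tool delta mm [-100.8  -55.7  158.8]
```

{"name": "send_rows", "arguments": {
  "motion": [
    [0,0,0,-25,-14,15,1],
    [0,0,0,-25,-14,15,1],
    [0,0,0,-25,-14,15,1],
    [0,0,0,-26,-14,15,1],
    [0,0,0,0,0,25,1],
    [0,0,0,0,0,25,1],
    [0,0,0,0,0,25,1],
    [0,0,0,0,0,24,1],
    [0,0,0,0,0,0,1],
    [0,0,0,0,0,0,1]
  ]
}}

```text
time_s: 2.1
eef_pos: [0.5856, 0.2908, 0.072]
eef_rot: [-0.001, 0.036, 0.999, -0.0]
wrist_force: [-0.1, -0.7, 0.9]
opening: -0.002
grasp_force: 0.0
```

```bash
python3 - <<'E'
from h import *
rep(); d=shot('side'); t=shot('top')
b=cv2.resize(d['color'][200:330,220:360],None,fx=4,fy=4,interpolation=cv2.INTER_CUBIC); cv2.imwrite('pics/s1.png',b[:,:,::-1])
E
```

```text
t 2.1 tcp [0.5856 0.2908 0.072 ] dock mm [26.8 60.8 72. ] yangle 85.9 F [-0.1 -0.7  0.9] open -0.002 gf 0.0 q [ 0.28  0.52  1.5   0.    1.12 -1.22]
```

View pics/s1.png

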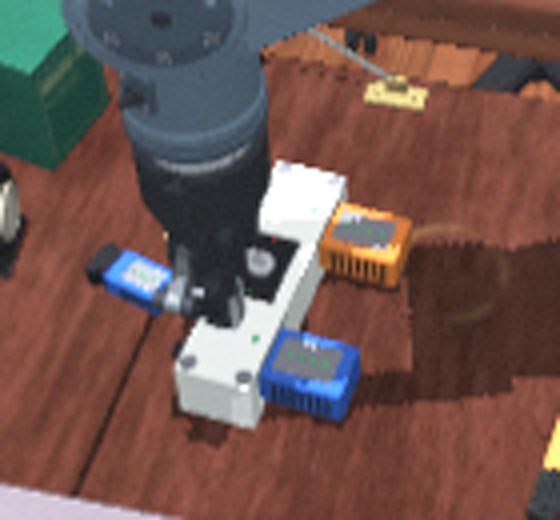

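The shut fingers sit over the dock on the +y side of the toggle bat, with the finger tip at crop pixel (232,310) and the bat at (260,262). I push along -y.

{"name": "send_rows", "arguments": {
  "motion": [
    [0,0,0,0,-8,0,1],
    [0,0,0,0,-8,0,1],
    [0,0,0,0,-8,0,1],
    [0,0,0,0,-8,0,1],
    [0,0,0,0,-8,0,1],
    [0,0,0,0,-8,0,1],
    [0,0,0,0,-5,0,1],
    [0,0,0,0,0,0,1],
    [0,0,0,0,0,0,1],
    [0,0,0,0,0,0,1]
  ]
}}

```text
time_s: 3.2
eef_pos: [0.5821, 0.238, 0.0721]
eef_rot: [-0.0, 0.036, 0.999, -0.0]
wrist_force: [0.2, -0.8, 0.6]
opening: -0.0
grasp_force: 0.0
```

```bash
python3 - <<'E'
from fit import *
rep(); d=shot('side'); P=cloud(d)
x,y,z=[P[...,i] for i in range(3)]
R=(x>.56)&(x<.62)&(y>.17)&(y<.28)&(z>.055)&(z<.095); u=np.argwhere(R)
print(P[R].round(3).tolist()[::3])
b=cv2.resize(d['color'][200:330,220:360],None,fx=4,fy=4,interpolation=cv2.INTER_CUBIC); cv2.imwrite('pics/s2.png',b[:,:,::-1])
E
```

```text
t 3.2 tcp [0.5821 0.238  0.0721] dock mm [27.1  8.  72.1] yangle 85.9 F [ 0.2 -0.8  0.6] open -0.0 gf 0.0 q [ 0.2   0.47  1.57  0.    1.09 -1.3 ]
[[0.578, 0.212, 0.08], [0.571, 0.241, 0.092], [0.572, 0.245, 0.093], [0.575, 0.247, 0.09], [0.571, 0.236, 0.078], [0.583, 0.253, 0.091], [0.575, 0.252, 0.092], [0.571, 0.242, 0.081], [0.587, 0.251, 0.084], [0.578, 0.253, 0.089], [0.572, 0.248, 0.085], [0.585, 0.251, 0.08], [0.575, 0.253, 0.086], [0.571, 0.244, 0.076], [0.574, 0.245, 0.072]]
```

View pics/s2.png

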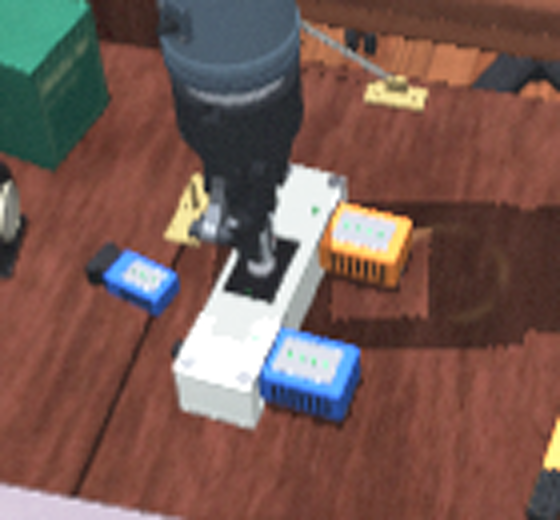

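The bat now leans to -y (crop pixel (262,255), a depth point at y=0.212, z=0.080), so the toggle is flipped. Next I lift and move over the blue pack.

{"name": "send_rows", "arguments": {
  "motion": [
    [0,0,0,0,3,-20,1],
    [0,0,0,0,4,-25,1],
    [0,0,0,0,0,-25,1],
    [0,0,0,18,13,0,-1],
    [0,0,0,18,13,0,-1],
    [0,0,0,19,14,0,-1],
    [0,0,0,0,0,0,-1],
    [0,0,0,0,0,0,-1],
    [0,0,0,0,0,0,-1],
    [0,0,0,0,0,0,-1]
  ]
}}

```text
time_s: 4.25
eef_pos: [0.5309, 0.2884, 0.1419]
eef_rot: [-0.0, 0.036, 0.999, -0.0]
wrist_force: [-0.4, 0.2, -0.2]
opening: 0.999
grasp_force: 0.0
```

```bash
python3 - <<'E'
from fit import *
rep(); to(dock([-28,55,14])); d=shot('side'); P=cloud(d)
x,y,z=[P[...,i] for i in range(3)]
R=(x>.56)&(x<.62)&(y>.17)&(y<.28)&(z>.058)&(z<.095)
print(P[R].round(3).tolist()[::2])
b=cv2.resize(d['color'][200:330,220:360],None,fx=4,fy=4,interpolation=cv2.INTER_CUBIC); cv2.imwrite('pics/s3.png',b[:,:,::-1])
E
```

```text
t 4.25 tcp [0.5309 0.2884 0.1419] dock mm [-27.6  54.6 141.9] yangle 85.87 F [-0.4  0.2 -0.2] open 0.999 gf 0.0 q [ 0.3   0.34  1.61 -0.    1.2  -1.2 ]
tool delta mm [  0.4   0.4 127.9]
[[0.579, 0.207, 0.081]]
```

View pics/s3.png

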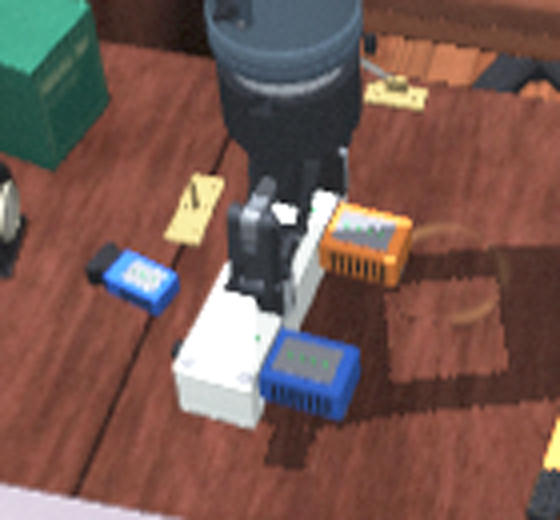

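The fingers are open over the blue pack (shadow on the pack at crop (310,365)) and the toggle stays off. Descending.

{"name": "send_rows", "arguments": {
  "motion": [
    [0,0,0,0,0,25,-1],
    [0,0,0,0,0,25,-1],
    [0,0,0,0,0,25,-1],
    [0,0,0,0,0,25,-1],
    [0,0,0,0,0,15,-1],
    [0,0,0,0,0,13,-1],
    [0,0,0,0,0,0,-0.4],
    [0,0,0,0,0,0,-0.2],
    [0,0,0,0,0,0,-0.1],
    [0,0,0,0,0,0,-0.1]
  ]
}}

```text
time_s: 5.3
eef_pos: [0.5316, 0.2891, 0.0155]
eef_rot: [0.001, 0.036, 0.999, 0.0]
wrist_force: [0.6, 0.4, -0.1]
opening: 0.553
grasp_force: 0.0
```

```bash
python3 - <<'E'
from fit import *
rep(); d=shot('side')
b=cv2.resize(d['color'][200:330,220:360],None,fx=4,fy=4,interpolation=cv2.INTER_CUBIC); cv2.imwrite('pics/s4.png',b[:,:,::-1])
E
```

```text
t 5.3 tcp [0.5316 0.2891 0.0155] dock mm [-26.9  55.4  15.5] yangle 85.91 F [ 0.6  0.4 -0.1] open 0.553 gf 0.0 q [ 0.3   0.51  1.65 -0.    0.97 -1.2 ]
```

View pics/s4.png

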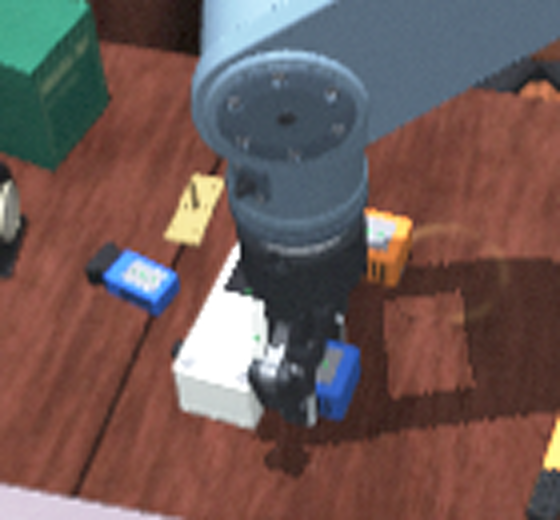

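The fingers straddle the blue pack (coloured end at crop (338,380)) at about 47 mm opening. Now I close.

{"name": "send_rows", "arguments": {
  "motion": [
    [0,0,0,0,0,0,0],
    [0,0,0,0,0,0,0.05],
    [0,0,0,0,0,0,0.1],
    [0,0,0,0,0,0,0.2],
    [0,0,0,0,0,0,0.4],
    [0,0,0,0,0,0,1],
    [0,0,0,0,0,0,1],
    [0,0,0,0,0,0,1],
    [0,0,0,0,0,0,1],
    [0,0,0,0,0,0,1]
  ]
}}

```text
time_s: 6.35
eef_pos: [0.5312, 0.2886, 0.0151]
eef_rot: [0.0, 0.036, 0.999, -0.0]
wrist_force: [-1.7, -2.9, 5.9]
opening: 0.453
grasp_force: 59.8
```

{"name": "send_rows", "arguments": {
  "motion": [
    [0,0,0,3,0,0,1],
    [0,0,0,4,0,0,1],
    [0,0,0,6,0,0,1],
    [0,0,0,7,0,0,1],
    [0,0,0,8,0,0,1],
    [0,0,0,8,0,0,1],
    [0,0,0,8,0,0,1],
    [0,0,0,8,0,0,1],
    [0,0,0,8,0,0,1],
    [0,0,0,0,0,0,1]
  ]
}}

```text
time_s: 7.35
eef_pos: [0.4694, 0.2935, 0.0146]
eef_rot: [-0.0, 0.035, 0.999, 0.0]
wrist_force: [-0.5, 0.3, 10.4]
opening: 0.46
grasp_force: 61.7
```

```bash
cat > chk.py <<'E'
from fit import *
def pack(col,n='side',view=None):
    d=shot(n); P=cloud(d); hsv=cv2.cvtColor(d['color'],cv2.COLOR_RGB2HSV); H,S,V=[hsv[:,:,i].astype(int) for i in range(3)]
    m=((H>100)&(H<125)&(S>100)&(V>50)) if col=='blue' else ((H>8)&(H<25)&(S>150)&(V>100))
    x,y,z=[P[...,i] for i in range(3)]
    q=m&(x>.25)&(x<.6)&(y>-.4)&(y<.36)&(z<.4); n_,l,st,c=cv2.connectedComponentsWithStats(q.astype(np.uint8))
    for i in range(1,n_):
        if st[i,4]>30: print(col,st[i],rect(P[l==i]),np.percentile(z[l==i],[5,50,95]).round(3))
E
python3 - <<'E'
from chk import *
rep(); pack('blue')
E
```

```text
t 7.35 tcp [0.4694 0.2935 0.0146] dock mm [-89.2  55.3  14.6] yangle 85.94 F [-0.5  0.3 10.4] open 0.46 gf 61.7 q [ 0.34  0.43  1.79  0.    0.92 -1.16]
blue [303 287   9  20 100] (array([499.2, 317.7]), array([21.9, 88. ]), 16.52) [0.015 0.036 0.092]
blue [323 292  10  20 117] (array([451.9, 299.7]), array([16.5, 46.7]), 1.26) [0.016 0.033 0.038]
```

{"name": "send_rows", "arguments": {
  "motion": [
    [0,0,0,0,0,-15,1],
    [0,0,-5.2,0,0,-40,1],
    [0,0,-5.2,0,0,-45,1],
    [0,0,-5.2,0,0,-40,1],
    [0,0,0,4,-20,0,1],
    [0,0,0,8,-40,0,1],
    [0,0,0,8,-40,0,1],
    [0,0,0,8,-40,0,1],
    [0,0,0,8,-40,0,1],
    [0,0,0,8,-40,0,1]
  ]
}}

```text
time_s: 8.4
eef_pos: [0.469, 0.0679, 0.1533]
eef_rot: [-0.002, -0.1, 0.995, 0.001]
wrist_force: [-0.1, -0.2, -0.8]
opening: 0.454
grasp_force: 60.7
```

```bash
python3 - <<'E'
from fit import *
rep(); to([.4734,-.2716,.06]); P=cloud(load('top'))
x,y,z=[P[...,i] for i in range(3)]
for lim in (.1,.2,.3):
    q=(x<.75)&(x>.2)&(y<-.12)&(y>-.55)&(z>lim); print(lim,q.sum(),np.nanmin(P[q],0).round(3) if q.any() else '')
d=load('side');P=cloud(d);x,y,z=[P[...,i] for i in range(3)]
q=(x<.75)&(x>.2)&(y<-.12)&(y>-.55)&(z>.1); print(q.sum(),np.nanmin(P[q],0).round(3) if q.any() else '')
E
```

```text
t 8.4 tcp [0.469  0.0679 0.1533] dock mm [ -73.6 -169.8  153.3] yangle 101.53 F [-0.1 -0.2 -0.8] open 0.454 gf 60.7 q [-0.11  0.05  1.93  0.    1.18 -1.88]
tool delta mm [  63.1 -333.7   93. ]
0.1 691 [ 0.64  -0.348  0.101]
0.2 472 [ 0.693 -0.27   0.2  ]
0.3 0 
652 [ 0.685 -0.247  0.169]
```

{"name": "send_rows", "arguments": {
  "motion": [
    [0,0,0,8,-42,0,1],
    [0,0,0,8,-42,0,1],
    [0,0,0,8,-42,0,1],
    [0,0,0,8,-42,0,1],
    [0,0,0,8,-42,0,1],
    [0,0,0,8,-42,0,1],
    [0,0,0,8,-42,0,1],
    [0,0,0,7,-40,0,1],
    [0,0,0,0,0,30,1],
    [0,0,0,0,0,30,1]
  ]
}}

```text
time_s: 9.4
eef_pos: [0.4754, -0.2715, 0.0935]
eef_rot: [-0.0, -0.099, 0.995, 0.001]
wrist_force: [0.0, 1.0, -2.2]
opening: 0.456
grasp_force: 60.8
```

```bash
python3 - <<'E'
from chk import *
rep(); to([.4734,-.2716,.0085]); pack('blue'); d=load('side')
b=cv2.resize(d['color'][100:230,290:430],None,fx=4,fy=4,interpolation=cv2.INTER_CUBIC); cv2.imwrite('pics/s5.png',b[:,:,::-1])
E
```

```text
t 9.4 tcp [ 0.4754 -0.2715  0.0935] dock mm [ -42.9 -507.8   93.5] yangle 101.36 F [ 0.   1.  -2.2] open 0.456 gf 60.8 q [-0.74  0.29  1.78  0.    1.07 -2.51]
tool delta mm [ 2.   0.1 85. ]
blue [345 141  10  13  96] (array([ 505.9, -257.3]), array([26. , 48.7]), 40.73) [0.092 0.108 0.116]
blue [361 142   4  13  37] (array([ 457.4, -301.5]), array([ 10.5, 161.1]), 3.27) [0.09  0.11  0.117]
```

View pics/s5.png

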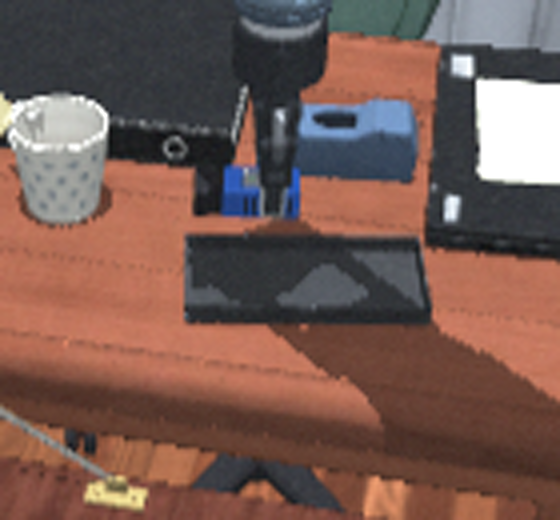

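The side view shows the blue pack held level above the tray's far end: pack at crop (260,190), tray corners at (185,237), (418,237), (432,320) and (185,322). I check the tray pose by casting these corners onto planes.

```bash
python3 - <<'E'
from fit import *
d=load('side'); far=plane(d,[(336.4,159),(394.4,159)],.02); near=plane(d,[(398,180),(336.3,180.7)],0.0)
print(far.round(4).tolist(),near.round(4).tolist(), np.r_[far,near].mean(0).round(4))
E
```

```text
[[0.5522, -0.2961, 0.02], [0.3469, -0.3415, 0.02]] [[0.3233, -0.2497, 0.0], [0.5322, -0.1991, 0.0]] [ 0.4386 -0.2716  0.01  ]
```

{"name": "send_rows", "arguments": {
  "motion": [
    [0,0,-0.7,3,2,15,1],
    [0,0,0,0,0,20,1],
    [0,0,0,0,0,15,1],
    [0,0,0,0,0,12,1],
    [0,0,0,0,0,8,1],
    [0,0,0,0,0,6,1],
    [0,0,0,0,0,4,1],
    [0,0,0,0,0,3,1],
    [0,0,0,0,0,1,1],
    [0,0,0,0,0,0,1]
  ]
}}

```text
time_s: 10.45
eef_pos: [0.4733, -0.2699, 0.0105]
eef_rot: [0.0, -0.106, 0.994, -0.0]
wrist_force: [0.5, -0.4, -1.0]
opening: 0.453
grasp_force: 60.9
```

```bash
python3 - <<'E'
from chk import *
rep(); pack('blue')
E
```

```text
t 10.45 tcp [ 0.4733 -0.2699  0.0105] dock mm [ -45.1 -506.4   10.5] yangle 102.2 F [ 0.5 -0.4 -1. ] open 0.453 gf 60.9 q [-0.74  0.42  1.81  0.    0.91 -2.52]
blue [345 161  10  13  99] (array([ 499.9, -262.8]), array([31.5, 45.4]), 15.21) [0.004 0.027 0.033]
blue [360 161   4  14  36] (array([ 452.8, -250.8]), array([81.8, 10.3]), 88.33) [0.003 0.026 0.047]
```

{"name": "send_rows", "arguments": {
  "motion": [
    [0,0,0,0,0,1,1],
    [0,0,0,0,0,1,1],
    [0,0,0,0,0,0.5,1],
    [0,0,0,0,0,0,1],
    [0,0,0,0,0,0,1],
    [0,0,0,0,0,0,1],
    [0,0,0,0,0,0,1],
    [0,0,0,0,0,0,1],
    [0,0,0,0,0,0,1],
    [0,0,0,0,0,0,1]
  ]
}}

```text
time_s: 11.5
eef_pos: [0.4732, -0.2698, 0.008]
eef_rot: [0.0, -0.106, 0.994, -0.0]
wrist_force: [-2.3, 0.7, 3.8]
opening: 0.452
grasp_force: 61.5
```

{"name": "send_rows", "arguments": {
  "motion": [
    [0,0,0,0,0,0,0.0],
    [0,0,0,0,0,0,-0.1],
    [0,0,0,0,0,0,-0.2],
    [0,0,0,0,0,0,-0.3],
    [0,0,0,0,0,0,-0.3],
    [0,0,0,0,0,-10,-0.3],
    [0,0,0,0,0,-20,-0.3],
    [0,0,0,0,0,-40,-0.3],
    [0,0,0,0,0,-45,-0.3],
    [0,0,0,0,0,-30,-0.3]
  ]
}}

```text
time_s: 12.5
eef_pos: [0.4741, -0.2705, 0.1568]
eef_rot: [0.001, -0.106, 0.994, -0.002]
wrist_force: [0.6, -0.4, 0.8]
opening: 0.65
grasp_force: 0.0
```

```bash
python3 - <<'E'
from chk import *
rep(); to(np.r_[dock([-28,-55])[:2] if 0 else dock([-28,-55,150])]); pack('blue'); d=load('side')
E
```

```text
t 12.5 tcp [ 0.4741 -0.2705  0.1568] dock mm [ -44.3 -507.   156.8] yangle 102.21 F [ 0.6 -0.4  0.8] open 0.65 gf 0.0 q [-0.74  0.19  1.75  0.    1.19 -2.52]
tool delta mm [-142.5  429.2    5.7]
blue [345 161  19  14 199] (array([ 485.1, -281.2]), array([64.3, 78.4]), 10.32) [0.003 0.023 0.031]
```

{"name": "send_rows", "arguments": {
  "motion": [
    [0,0,0,-14,43,0,-1],
    [0,0,0,-14,43,0,-1],
    [0,0,0,-14,43,0,-1],
    [0,0,0,-14,43,0,-1],
    [0,0,0,-14,43,0,-1],
    [0,0,0,-14,43,0,-1],
    [0,0,0,-14,43,0,-1],
    [0,0,0,-14,43,0,-1],
    [0,0,0,-14,43,0,-1],
    [0,0,0,-14,42,0,-1]
  ]
}}

```text
time_s: 13.55
eef_pos: [0.5193, 0.1812, 0.1535]
eef_rot: [0.0, -0.106, 0.994, -0.0]
wrist_force: [1.5, 0.1, -0.3]
opening: 1.003
grasp_force: 0.0
```

{"name": "send_rows", "arguments": {
  "motion": [
    [0,0,5.5,0,0,0,-1],
    [0,0,5.5,0,0,0,-1],
    [0,0,5.3,0,0,0,-1],
    [0,0,0,0,0,0,-1],
    [0,0,0,0,0,0,-1],
    [0,0,0,0,0,0,-1],
    [0,0,0,0,0,0,-1],
    [0,0,0,0,0,0,-1],
    [0,0,0,0,0,0,-1],
    [0,0,0,0,0,0,-1]
  ]
}}

```text
time_s: 14.55
eef_pos: [0.5193, 0.1791, 0.1528]
eef_rot: [-0.0, 0.036, 0.999, -0.0]
wrist_force: [-0.4, -0.6, 0.4]
opening: 1.001
grasp_force: 0.0
```

```bash
python3 - <<'E'
from chk import *
rep(); to(dock([-28,-55,14.5])); pack('orange'); d=load('side'); pack('blue')
b=cv2.resize(d['color'][200:330,220:360],None,fx=4,fy=4,interpolation=cv2.INTER_CUBIC)
c=cv2.resize(d['color'][140:200,320:420],None,fx=2.4,fy=2.4,interpolation=cv2.INTER_CUBIC)
im=np.zeros((520,800,3),np.uint8); im[:,:560]=b; im[:c.shape[0],560:560+c.shape[1]]=c; cv2.imwrite('pics/s6.png',im[:,:,::-1])
E
```

```text
t 14.55 tcp [0.5193 0.1791 0.1528] dock mm [-31.3 -55.3 152.8] yangle 85.91 F [-0.4 -0.6  0.4] open 1.001 gf 0.0 q [ 0.12  0.21  1.74  0.    1.19 -1.38]
tool delta mm [ -3.3   0.3 138.3]
orange [300 251  23  21 201] (array([524.4, 178.9]), array([43.1, 53.9]), 83.92) [0.012 0.033 0.038]
blue [345 161  19  14 195] (array([ 483.8, -282.8]), array([65.5, 82.6]), 7.24) [0.003 0.022 0.03 ]
```

View pics/s6.png

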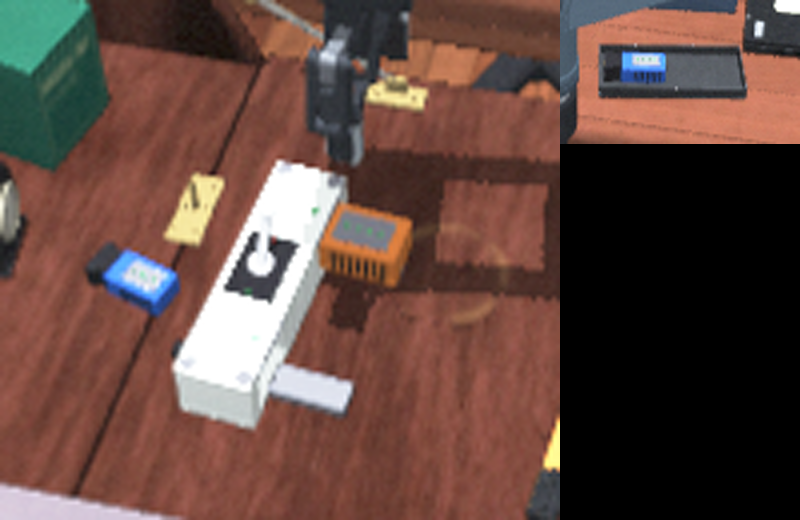

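The toggle leans away from +y (bat at crop (264,240)), the left bay is empty, and the blue pack lies in the tray's far end (640,65). The fingers are over the orange pack, whose measured centre (524,179) matches the prediction. Descending.

{"name": "send_rows", "arguments": {
  "motion": [
    [0,0,0,-3,0,25,-1],
    [0,0,0,0,0,28,-1],
    [0,0,0,0,0,28,-1],
    [0,0,0,0,0,25,-1],
    [0,0,0,0,0,18,-1],
    [0,0,0,0,0,14,-1],
    [0,0,0,0,0,0,-0.4],
    [0,0,0,0,0,0,-0.2],
    [0,0,0,0,0,0,-0.1],
    [0,0,0,0,0,0,-0.1]
  ]
}}

```text
time_s: 15.65
eef_pos: [0.5233, 0.1791, 0.016]
eef_rot: [0.001, 0.036, 0.999, 0.0]
wrist_force: [-0.0, -0.4, -0.3]
opening: 0.552
grasp_force: 0.0
```

{"name": "send_rows", "arguments": {
  "motion": [
    [0,0,0,0,0,0,0],
    [0,0,0,0,0,0,0.05],
    [0,0,0,0,0,0,0.1],
    [0,0,0,0,0,0,0.2],
    [0,0,0,0,0,0,0.4],
    [0,0,0,0,0,0,1],
    [0,0,0,0,0,0,1],
    [0,0,0,0,0,0,1],
    [0,0,0,0,0,0,1],
    [0,0,0,0,0,0,1]
  ]
}}

```text
time_s: 16.65
eef_pos: [0.523, 0.1787, 0.0158]
eef_rot: [0.001, 0.036, 0.999, -0.0]
wrist_force: [-1.3, -2.9, 7.1]
opening: 0.453
grasp_force: 59.7
```

{"name": "send_rows", "arguments": {
  "motion": [
    [0,0,0,3,0,0,1],
    [0,0,0,4,0,0,1],
    [0,0,0,6,0,0,1],
    [0,0,0,7,0,0,1],
    [0,0,0,8,0,0,1],
    [0,0,0,8,0,0,1],
    [0,0,0,8,0,0,1],
    [0,0,0,8,0,0,1],
    [0,0,0,8,0,0,1],
    [0,0,0,0,0,0,1]
  ]
}}

```text
time_s: 17.65
eef_pos: [0.4615, 0.1836, 0.0152]
eef_rot: [-0.0, 0.035, 0.999, 0.0]
wrist_force: [-0.5, 0.5, 10.2]
opening: 0.456
grasp_force: 62.0
```

```bash
python3 - <<'E'
from chk import *
rep(); pack('orange'); d=load('side')
# tray: blue pack label/coloured end and tray corners
import pickle
c=cv2.resize(d['color'][145:195,325:410],None,fx=8,fy=8,interpolation=cv2.INTER_CUBIC); cv2.imwrite('pics/s7.png',c[:,:,::-1])
E
```

```text
t 17.65 tcp [0.4615 0.1836 0.0152] dock mm [-89.3 -54.9  15.2] yangle 85.93 F [-0.5  0.5 10.2] open 0.456 gf 62.0 q [ 0.14  0.33  1.94  0.    0.88 -1.36]
orange [317 255   8  19  83] (array([497.1, 182.7]), array([17.1, 42.2]), 6.71) [0.001 0.033 0.038]
orange [336 260   9  18  88] (array([442.6, 174.2]), array([66.4, 13.3]), 87.33) [-0.001  0.032  0.037]
```

View pics/s7.png

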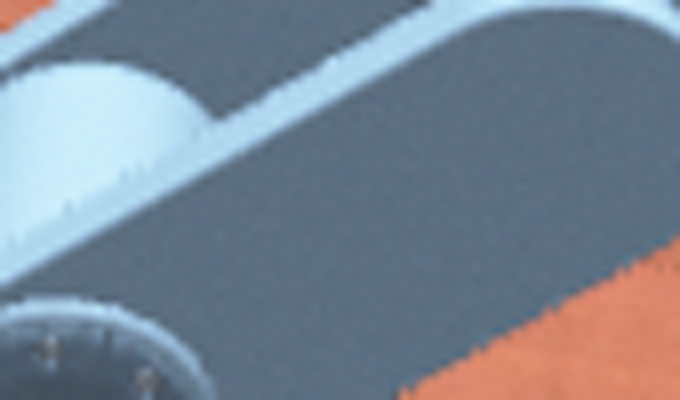

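The arm hides the tray in that crop, but the previous picture showed the blue pack seated properly. The orange pack is out and gripped, so I carry it to the near half.

{"name": "send_rows", "arguments": {
  "motion": [
    [0,0,0,0,0,-15,1],
    [0,0,-5.4,0,0,-40,1],
    [0,0,-5.5,0,0,-45,1],
    [0,0,-5.4,0,0,-40,1],
    [0,0,0,8,-20,0,1],
    [0,0,0,15,-37,0,1],
    [0,0,0,15,-37,0,1],
    [0,0,0,15,-37,0,1],
    [0,0,0,15,-37,0,1],
    [0,0,0,15,-37,0,1]
  ]
}}

```text
time_s: 18.7
eef_pos: [0.4214, -0.0346, 0.1529]
eef_rot: [-0.003, -0.107, 0.994, 0.001]
wrist_force: [0.7, 0.1, -1.3]
opening: 0.454
grasp_force: 60.8
```

{"name": "send_rows", "arguments": {
  "motion": [
    [0,0,0,15,-37,0,1],
    [0,0,0,15,-37,0,1],
    [0,0,0,15,-37,0,1],
    [0,0,0,15,-37,0,1],
    [0,0,0,15,-37,0,1],
    [0,0,0,15,-37,0,1],
    [0,0,0,9,-18,0,1],
    [0,0,0,0,0,25,1],
    [0,0,0,0,0,25,1],
    [0,0,0,0,0,0,1]
  ]
}}

```text
time_s: 19.7
eef_pos: [0.3751, -0.2856, 0.1]
eef_rot: [-0.003, -0.106, 0.994, 0.005]
wrist_force: [-1.4, 1.1, -2.3]
opening: 0.455
grasp_force: 60.8
```

```bash
python3 - <<'E'
from chk import *
rep(); to([.3774,-.2905,.0085]); pack('orange'); pack('blue'); d=load('side')
c=cv2.resize(d['color'][125:195,325:410],None,fx=7,fy=7,interpolation=cv2.INTER_CUBIC); cv2.imwrite('pics/s8.png',c[:,:,::-1])
E
```

```text
t 19.7 tcp [ 0.3751 -0.2856  0.1   ] dock mm [-141.9 -529.1  100. ] yangle 102.18 F [-1.4  1.1 -2.3] open 0.455 gf 60.8 q [-0.9   0.13  1.96  0.    1.07 -2.69]
tool delta mm [-1.7 -6.3 91.4]
orange [376 142   9  13  88] (array([ 401.2, -326.2]), array([ 31.1, 139.8]), 2.54) [-0.002  0.113  0.121]
blue [345 161  19  14 194] (array([ 483.8, -283.3]), array([65. , 81.2]), 7.47) [0.002 0.022 0.031]
```

View pics/s8.png

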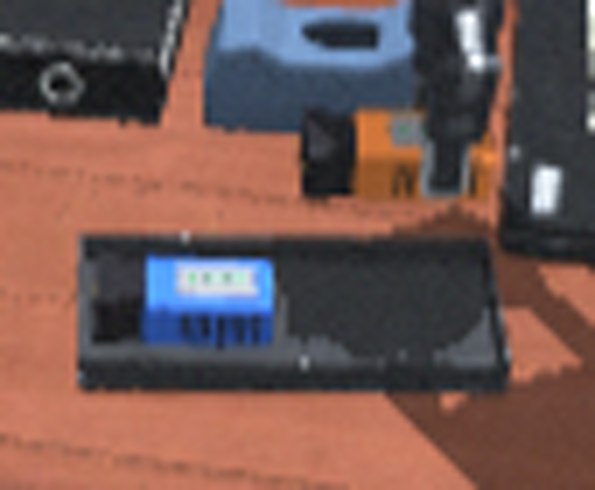

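The blue pack lies flat in the tray's far half: pack from (93,300) to (275,300), inner right wall at about (497,300), leaving about 108 mm. The orange pack is held above the near half, so I correct by 6 mm in y and descend.

{"name": "send_rows", "arguments": {
  "motion": [
    [0,0,0,-1,-6,0,1],
    [0,0,0,0,0,20,1],
    [0,0,0,0,0,20,1],
    [0,0,0,0,0,14,1],
    [0,0,0,0,0,8,1],
    [0,0,0,0,0,4,1],
    [0,0,0,0,0,0,1],
    [0,0,0,0,0,0,1],
    [0,0,0,0,0,0,1],
    [0,0,0,0,0,0,1]
  ]
}}

```text
time_s: 20.8
eef_pos: [0.3812, -0.2962, 0.0394]
eef_rot: [0.0, -0.106, 0.994, -0.0]
wrist_force: [0.7, 0.4, -2.5]
opening: 0.456
grasp_force: 61.0
```

```bash
python3 - <<'E'
from chk import *
rep(); to([.3774,-.2905,.0085])
E
```

```text
t 20.8 tcp [ 0.3812 -0.2962  0.0394] dock mm [-135.1 -539.3   39.4] yangle 102.2 F [ 0.7  0.4 -2.5] open 0.456 gf 61.0 q [-0.91  0.25  1.97 -0.    0.92 -2.69]
tool delta mm [ 2.5  6.4 30.9]
```

{"name": "send_rows", "arguments": {
  "motion": [
    [0,0,0,3,6,0,1],
    [0,0,0,0,0,0,1],
    [0,0,0,0,0,9,1],
    [0,0,0,0,0,8,1],
    [0,0,0,0,0,6,1],
    [0,0,0,0,0,4,1],
    [0,0,0,0,0,2,1],
    [0,0,0,0,0,1,1],
    [0,0,0,0,0,0,1],
    [0,0,0,0,0,0,1]
  ]
}}

```text
time_s: 21.8
eef_pos: [0.3769, -0.2909, 0.009]
eef_rot: [0.0, -0.106, 0.994, -0.0]
wrist_force: [-0.0, 0.2, -1.2]
opening: 0.457
grasp_force: 61.0
```

```bash
python3 - <<'E'
from chk import *
rep(); to([.3774,-.2905,.0085])
E
```

```text
t 21.8 tcp [ 0.3769 -0.2909  0.009 ] dock mm [-139.8 -534.2    9. ] yangle 102.2 F [-0.   0.2 -1.2] open 0.457 gf 61.0 q [-0.91  0.3   1.99  0.    0.85 -2.69]
tool delta mm [-0.6  0.3  0.5]
```

{"name": "send_rows", "arguments": {
  "motion": [
    [0,0,0,0,0,0.6,1],
    [0,0,0,0,0,0.4,1],
    [0,0,0,0,0,0,1],
    [0,0,0,0,0,0,1],
    [0,0,0,0,0,0,0],
    [0,0,0,0,0,0,-0.1],
    [0,0,0,0,0,0,-0.2],
    [0,0,0,0,0,0,-0.3],
    [0,0,0,0,0,0,-0.3],
    [0,0,0,0,0,0,-0.3]
  ]
}}

```text
time_s: 22.8
eef_pos: [0.3767, -0.2906, 0.0077]
eef_rot: [-0.0, -0.106, 0.994, 0.0]
wrist_force: [-0.4, -0.9, 1.3]
opening: 0.653
grasp_force: 0.0
```

{"name": "send_rows", "arguments": {
  "motion": [
    [0,0,0,0,0,-10,-0.3],
    [0,0,0,0,0,-20,-0.3],
    [0,0,0,0,0,-40,-0.3],
    [0,0,0,0,0,-45,-0.3],
    [0,0,0,0,0,-45,-0.3],
    [0,0,0,0,20,-20,-0.3],
    [0,0,0,0,0,0,-0.3],
    [0,0,0,0,0,0,-0.3],
    [0,0,0,0,0,0,-0.3],
    [0,0,0,0,0,0,-0.3]
  ]
}}

```text
time_s: 23.8
eef_pos: [0.3719, -0.2707, 0.1864]
eef_rot: [-0.001, -0.106, 0.994, 0.001]
wrist_force: [0.1, 0.0, 0.5]
opening: 0.652
grasp_force: 0.0
```

```bash
python3 - <<'E'
from chk import *
rep(); pack('orange'); pack('blue'); d=load('side')
c=cv2.resize(d['color'][125:310,235:415],None,fx=3.2,fy=3.2,interpolation=cv2.INTER_CUBIC); cv2.imwrite('pics/s9.png',c[:,:,::-1])
E
```

```text
t 23.8 tcp [ 0.3719 -0.2707  0.1864] dock mm [-146.2 -514.5  186.4] yangle 102.18 F [0.1 0.  0.5] open 0.652 gf 0.0 q [-0.89 -0.03  1.93 -0.    1.25 -2.67]
orange [373 162  19  13 130] (array([ 385.2, -284.7]), array([65.2, 40.7]), 13.39) [0.005 0.023 0.03 ]
blue [345 161  19  14 197] (array([ 485.2, -282.1]), array([64.4, 81.7]), 10.73) [0.003 0.023 0.031]
```

View pics/s9.png

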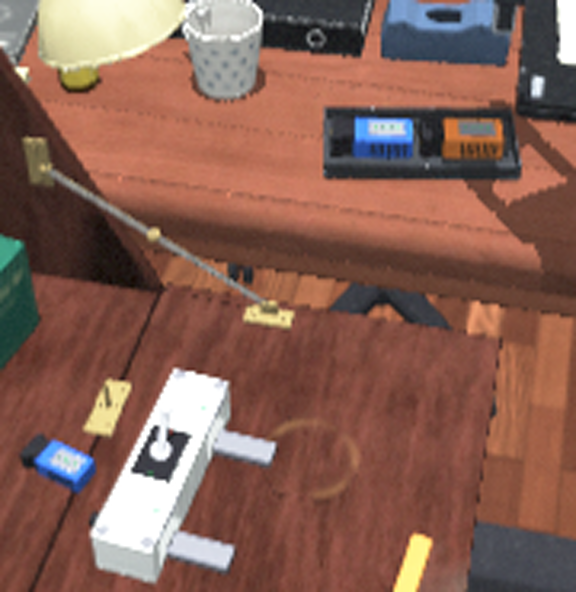

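Both packs lie flat end to end in the tray, blue at (383,137) and orange at (472,138). The bays are empty, the toggle is off at (162,440), and the bystanders in view look undisturbed. The gripper is clear, so I hand in.

```bash
python3 -c "
from bench import ctrl
print(ctrl.hand_in())"
```

```text
the job is handed in; nothing more can be done
None
```

I flipped the toggle off and laid the blue and orange packs flat, end to end, in the pen tray with the gripper clear, then handed the job in at about 24 s; the hand-in gave no verdict.

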